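Dock a vial carrier behind its gravity catch

ROBOT

A 7-joint arm with a two-finger parallel gripper is mounted at the origin on a cart in front of the work surface, level with it; the furniture and walls round the work are solid. World frame = base frame: x ahead of the robot, y to its left, z up, the work surface at z = 0. Lengths are in m, angles in rad, forces in N, time in s.
With the tool pointing down it reaches from about 0.425 to 0.925 m from the base axis. Payload 6.8 kg.
Tool frame: the origin (TCP) lies between the finger pads; the fingertips stand 14 mm ahead of it and the grasp point (between the pads) lies 5 mm behind it; z points along the fingers, y is the line along which they close (so a half turn about z gives the same grasp; the last joint's range is limited). The gripper opens to 85 mm and grips with 20 to 120 N. Pads are 22 mm wide; open, the fingers measure 114 mm over their backs; the gripper's body (76 mm by 85 mm) begins 54 mm behind the grasp point. The pads swing forward as they close: fully open they stand 13 mm farther back than shut.
Start: joints at [1.144, 0.477, 0.022, 1.555, -0.011, 1.109, -0.083], TCP at [0.212, -0.641, 0.245] pointing down, gripper open.
Joint ranges: [-2.96, 2.96], [-0.34, 2.1], [-1.41, 1.46], [0.24, 2.44], [-1.37, 4.51], [0.17, 1.92], [-2.96, 2.96]. Speed limits (rad/s): [2.39, 2.39, 3.14, 3.14, 3.14, 3.14, 3.14].

INTERFACE

Orientations are given as a rotation vector (axis times angle).
In Python, from bench import r, eyes, ticket gives the robot as it stands. The module is installed in compiled form; this text tells all that it offers.
- The arm moves only by the tool arm_command, never from a script. Its argument "plan" is text: rows parted by semicolons, each of 4 numbers parted by spaces: the shift along the tool's x, y, z in m, then the turn about the tool's z in degrees. In form: tx ty tz yaw; .... A call has 1 to 20 rows; each row shifts and turns the commanded pose from where the row before left it, along the tool's axes as they then stand; what a row does not reach is not made up. A row lasts 1/8 s, in which the tool goes at most 62.5 mm and 10.7 degrees, less where a joint would pass 70% of its speed; a pose out of reach is approached as far as the arm can. A call is refused whole if a number of a shift passes 0.0625 or a number of a turn 10.7, either way. A call with a gripper value outside its range is refused whole. "hand" is the closure, from -1 (fully open) to 1 (shut), set as the call begins (left out, the last holds). The fingers move at their own pace and stop on an object; "grip_force" is the grip in N (left out, the last holds). Time passes only in rows, so rows that do not move let the fingers close. It gives the time, the measured TCP pose, the force, the opening and the grip force at its end, in the units of the state.
- r.get_obs(): the state, without advancing time (a new reading comes with each control period).
- eyes.grab_frame(name): name is "scene" or "top" or "wrist"; returns (picture, depth): 400x640x3 uint8, red, green, blue; 400x640 float32, m along the optical axis (not along the pixel's ray), 0 where there is no reading.
- eyes.calibration(name): a dict with "fov_y" (degrees; the focal length in pixels is half the picture's height over the tangent of half this angle, whatever the lens; pixels are square), "cx", "cy" (the principal point, pixels), "origin" and "attitude" of the camera in the world; the wrist camera has in their place "tool_from_camera" (4x4, takes a point from camera to tool coordinates, whose origin is the TCP and whose axes are the flange's). Camera axes: x right, y up, looking along -z (the intrinsics and any distortion apply to the point x, -y, -z); pixel columns grow to the right and rows downward; lengths in m; the calibration is good to about 2 mm. A picture is of the moment at which its call begins: read the wrist's pose just before it. calibration takes no time and is no camera call.
- ticket.hand_in(): hands the job in; it is judged then, once.
The state is a dict: "clock": time; "joints": joint angles; "qvel": joint speeds; "tau": joint torques, N m; "tcp_pos": TCP position; "orientation": TCP orientation; "contact_force": force on the tool from outside, world axes, zero at the start; "moment": the same for the moment, N m; "grip_width": finger opening in m; "gripper_force": force on a finger pad.
Only numpy, scipy, OpenCV 4.12 (cv2) and the standard library are available. Lean on these libraries where they do the work, as an engineer would, in place of code of your own. Each camera call takes 0.05 s, during which the arm holds its last target. There are 200 camera calls.

TASK

First swing the dock's clamp bar up out of the way, then stand every small screw-cap vial upright in a pocket of the grey plastic carrier, lift the loaded carrier by its post and set it on the bench in front of the open mouth of the dock. Then slide it in between the rails, so that its own leading edge lifts the hinged catch, until it is fully home against the end stop and the catch has dropped behind it; do not touch the catch with the gripper. Last, swing the clamp bar all the way down across the carrier and let go; leave the tall vials and the other things on the bench where they are.

Things in the scene. Friction and masses are not known exactly. Their poses are not given: they have to be found in the camera images.
- dock: steel dock fixed to the bench: two parallel rails 18 mm high, 77 mm apart inside, an end stop (face at x = +85 mm) and an open mouth. Origin on the bench midway between the rails; x points along the rails from mouth to end stop, y to the side of the catch and clamp pivot, z up. Rails run from x = -157 to +93 mm; the flared mouth, about 98 mm wide at its outer end, from -197 to -157 mm
- dock_entry (a point): point on the bench at x = -245 mm in the dock frame, in front of the mouth: a carrier whose origin is here and which is parallel to the rails has its leading edge in the flared mouth, clear of the catch arm. Its axes are the dock's
- catch (a joint): angle of the steel gravity catch, rad: 0 hanging down, grows as the nose is lifted (0.9 at most); it falls back by its weight (40 g). Its pin lies across the dock at x = -137, y = +31 mm, 36 mm high; the arm slopes forward and down to a nose whose far face is at x = -93 mm, 2.5 mm above the bench, in the path of the carrier's flange, which holds it at about 0.2 while under it
- catch_nose (a point): lowest front tip of the catch nose
- clamp (a joint): angle of the clamp bar, rad: 0 fully down (level, across the carrier, pointing to the dock's -y), 1.57 upright, 1.75 at most. Stiff hinge that stays where it is left; about 1 N at the knob moves it. Steel bar 104 x 10 x 8 mm on a pin along the dock's x axis at x = +78, y = +56 mm, 30.5 mm high
- clamp_knob (a point): centre of the end face of the black knob (16 mm diameter, 16 mm tall) near the free end of the clamp bar, 96 mm from the pin and 20 mm off the bar's centre line; the knob points up when the bar is down and to the dock's +y (outwards) when the bar is upright, so the bar is pushed down from its knob side. To lift it, pinch the knob across the dock's x axis and follow the arc
- carrier: loose grey plastic carrier, 170 mm (x) by 72 mm (y), 0.3 kg: block 46 wide and 24 high, along each side a flange 13 wide and 10 high. Origin: centre of underside. Four round pockets 26 wide, floor 4 mm above the underside, on its x axis at x = -57, -26, +26, +57. Handle post in the middle, 14 (x) by 12 (y), top 94 mm above the underside. Both ends alike: either may go in first
- vial_0: small glass specimen vial with a white screw cap, 23 mm diameter and 52 mm tall, 30 g; origin: centre of its underside, z up through the cap. Absent in some starts
- vial_1: small glass specimen vial with a white screw cap, 23 mm diameter and 52 mm tall, 30 g; origin: centre of its underside, z up through the cap. Absent in some starts
- vial_2: small glass specimen vial with a white screw cap, 23 mm diameter and 52 mm tall, 30 g; origin: centre of its underside, z up through the cap. Absent in some starts
- vial_3: small glass specimen vial with a white screw cap, 23 mm diameter and 52 mm tall, 30 g; origin: centre of its underside, z up through the cap. Absent in some starts
- tall_a: tall specimen vial with a white cap, 28 mm diameter, 97 mm tall, not to be moved; origin: centre of its underside
- tall_b: tall specimen vial with a white cap, 28 mm diameter, 97 mm tall, not to be moved; origin: centre of its underside
- oil: small amber bottle with a black cap, 29 mm diameter, 62 mm tall, not to be moved; origin: centre of its underside
- marker: black marker pen, 123 x 12 mm, lying on the bench, not to be moved; origin: its middle
- dish: open glass dish 68 x 108 x 52 mm, not to be moved; origin: centre of its underside
- dock_home (a point): the dock's origin, where the origin of a carrier that is fully home lies. From x = -37 to +93 mm the rails have inward lips (underside 14 mm, top 18 mm above the bench, 55 mm apart) that go over the carrier's side flanges, so the carrier can only come in along +x, resting on the bench

How it is judged:
On the way, in this order (a step that is already met when the one before it is completed fails the run):
1. the clamp bar is up (roughly upright) (value of joint clamp above 1.2 rad), for 0.2 s.
2. every small vial stands in a pocket of the carrier, which is not yet in the dock (z of vial_0 in the frame of carrier between 0 and 0.01 m and y of vial_0 in the frame of carrier between -0.006 and 0.006 m and x of vial_0 in the frame of carrier between -0.063 and 0.063 m and angle between each of vial_0, vial_1, vial_2, vial_3's own z axis and vertical below 0.2 rad and z of vial_1 in the frame of carrier between 0 and 0.01 m and y of vial_1 in the frame of carrier between -0.006 and 0.006 m and x of vial_1 in the frame of carrier between -0.063 and 0.063 m and z of vial_2 in the frame of carrier between 0 and 0.01 m and y of vial_2 in the frame of carrier between -0.006 and 0.006 m and x of vial_2 in the frame of carrier between -0.063 and 0.063 m and z of vial_3 in the frame of carrier between 0 and 0.01 m and y of vial_3 in the frame of carrier between -0.006 and 0.006 m and x of vial_3 in the frame of carrier between -0.063 and 0.063 m and horizontal distance between carrier and dock above 0.15 m), for 0.2 s.
3. the carrier, part of the way in between the rails, holds the catch lifted (value of joint catch above 0.12 rad and x of carrier in the frame of dock between -0.19 and -0.015 m and y of carrier in the frame of dock between -0.006 and 0.006 m and z of carrier in the frame of dock below 0.006 m), for 0.1 s.
4. the carrier is fully home and the catch has dropped behind it (x of carrier in the frame of dock between -0.01 and 0.004 m and y of carrier in the frame of dock between -0.006 and 0.006 m and z of carrier in the frame of dock below 0.006 m and angle between the x axis of carrier and the x axis of dock, either way round below 0.06 rad and value of joint catch below 0.05 rad), for 0.2 s.
5. the clamp bar is down (value of joint clamp below 0.08 rad), for 0.2 s.
At the end, for the whole second after the job is handed in: every small vial present stands upright (within 0.2 rad) at the bottom of a pocket of the carrier; the carrier rests fully home in the dock (within 10 mm of the end stop), the catch is down behind it (below 0.05 rad), the clamp bar is down (below 0.08 rad), all at rest and let go (all of step 4 and z of vial_0 in the frame of carrier between 0 and 0.01 m and y of vial_0 in the frame of carrier between -0.006 and 0.006 m and x of vial_0 in the frame of carrier between -0.063 and 0.063 m and angle between each of vial_0, vial_1, vial_2, vial_3's own z axis and vertical below 0.2 rad and z of vial_1 in the frame of carrier between 0 and 0.01 m and y of vial_1 in the frame of carrier between -0.006 and 0.006 m and x of vial_1 in the frame of carrier between -0.063 and 0.063 m and z of vial_2 in the frame of carrier between 0 and 0.01 m and y of vial_2 in the frame of carrier between -0.006 and 0.006 m and x of vial_2 in the frame of carrier between -0.063 and 0.063 m and z of vial_3 in the frame of carrier between 0 and 0.01 m and y of vial_3 in the frame of carrier between -0.006 and 0.006 m and x of vial_3 in the frame of carrier between -0.063 and 0.063 m and value of joint clamp below 0.08 rad and linear speed of carrier below 0.02 m/s); the robot touches nothing.
It fails at once if the gripper or arm touches the catch (contact force between any of the fingers, the arm and catch above 0.5 N).
It fails at once if a tall vial, the amber bottle, the marker or the glass dish is moved more than 20 mm (distance of any of tall_a, tall_b, oil, marker, dish from where it was at the start of the episode above 0.02 m).
Of vial_0, vial_1, vial_2, vial_3 only 2 to 4 are there at a start; the rules pass over those that are not, and their reading is None.
At some moment in a run one of carrier may be knocked a few centimetres aside while the robot is not near it.
It also fails if it takes over 200 s, if anything falls off the work surface, if the arm or the gripper's body presses on something with over 40 N, if the wrist force passes 120 N, or if a joint passes its speed limit or range.

## Working session

There is one attempt and no reset: what is moved stays moved. The work goes in short steps, Python scripts to look and compute and a tool call to move; the robot and the scene stay as the last step left them, time stands still between calls to the robot, and variables do not carry over. Pictures are saved under pics/ and viewed, at most 14 in all, crops included, and the job is handed in when it is done.

Besides the shell and the picture viewer there is one more tool, called after "Call:" as name(argument=value, ...) on one line, values as JSON. arm_command: Moves the arm, as the interface text tells. Its arguments: {"type":"object","properties":{"plan":{"type":"string"},"hand":{"type":"number"},"grip_force":{"type":"number"}},"required":["plan"]}

```bash
mkdir -p pics
cat > h.py <<'E'
import numpy as np,cv2
from bench import r,eyes,ticket
from scipy.spatial.transform import Rotation as R
def cam(n):
    o=r.get_obs(); img,d=eyes.grab_frame(n); c=eyes.calibration(n)
    f=200/np.tan(np.radians(c['fov_y'])/2)
    if n=='wrist':
        T=np.eye(4);T[:3,:3]=R.from_rotvec(o['orientation']).as_matrix();T[:3,3]=o['tcp_pos'];T=T@np.array(c['tool_from_camera'])
    else:
        T=np.eye(4);a=np.array(c['attitude'],float)
        T[:3,:3]=a if a.shape==(3,3) else R.from_rotvec(a).as_matrix();T[:3,3]=c['origin']
    v,u=np.mgrid[:400,:640]
    P=np.stack([(u-c['cx'])/f*d,-(v-c['cy'])/f*d,-d],-1)@T[:3,:3].T+T[:3,3]
    P[d==0]=np.nan
    return img,d,P,T,f,c
def save(n,img):cv2.imwrite(n,img[...,::-1])
E
python3 - <<'E'
from h import *
print(r.get_obs())
for n in('top','scene','wrist'):
    print(n,eyes.calibration(n))
for n in('top','scene'):
    i,d,P,*_=cam(n);save(f'pics/{n}0.png',i);np.savez(f'{n}0.npz',i=i,d=d,P=P)
    print(n,np.nanmin(P,(0,1)),np.nanmax(P,(0,1)),P[200,320])
E
```

```text
{'clock': 0.0, 'joints': array([ 1.14388683,  0.47779862,  0.02234928,  1.55645986, -0.01151494,
        1.10930296, -0.08307449]), 'qvel': array([ 2.02406155e-04,  4.89583822e-06, -1.08853851e-03,  6.27410965e-04,
        1.48218628e-03, -3.21536169e-04, -1.16549683e-03]), 'tau': array([ 1.45333115e-04, -5.96466243e+01,  1.60795636e+00, -2.81203330e+01,
        1.25000841e-02,  9.16193094e-03, -9.32636027e-06]), 'tcp_pos': array([ 0.21137544, -0.64044719,  0.24432333]), 'orientation': array([-3.09998557e+00, -4.98431530e-01,  6.56072458e-04]), 'contact_force': array([-0.16502935, -0.16754538,  0.95903013]), 'moment': array([ 0.00398679,  0.00164085, -0.00656491]), 'gripper_force': 0.0, 'grip_width': 0.08527613241155202}
top {'fov_y': 46.680537641099235, 'cx': 317.61597978391546, 'cy': 200.58644866412467, 'origin': array([0.30546668, 0.01686784, 1.22953103]), 'attitude': array([ 0.18188353, -0.17731963, -1.48404269])}
scene {'fov_y': 44.6316125765302, 'cx': 320.2562019378768, 'cy': 199.11826312060776, 'origin': array([-0.2115391 , -0.96579834,  0.75902811]), 'attitude': array([ 1.02839658, -0.34875229, -0.61016766])}
wrist {'fov_y': 59.76106992096239, 'cx': 316.3379260465167, 'cy': 200.37411587034927, 'tool_from_camera': array([[-1.28519532e-03,  9.48507289e-01,  3.16752698e-01,
         8.14966655e-02],
       [ 9.99998974e-01,  1.41921896e-03, -1.92407285e-04,
        -9.41102283e-04],
       [-6.32041145e-04,  3.16752126e-01, -9.48508140e-01,
        -1.28195561e-01],
       [ 0.00000000e+00,  0.00000000e+00,  0.00000000e+00,
         1.00000000e+00]])}
top [-0.12000695 -1.42307257 -0.92359857] [1.0588077  0.6665451  0.48248003] [0.59157498 0.02555058 0.02155563]
scene [-0.38462796 -0.89288898 -0.91558912] [1.1132845  0.67753092 0.69173492] [0.63214849 0.11102759 0.0016582 ]
```

View pics/top0.png

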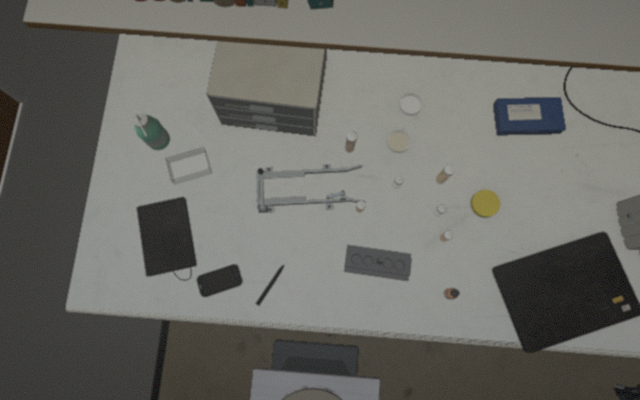

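View pics/scene0.png

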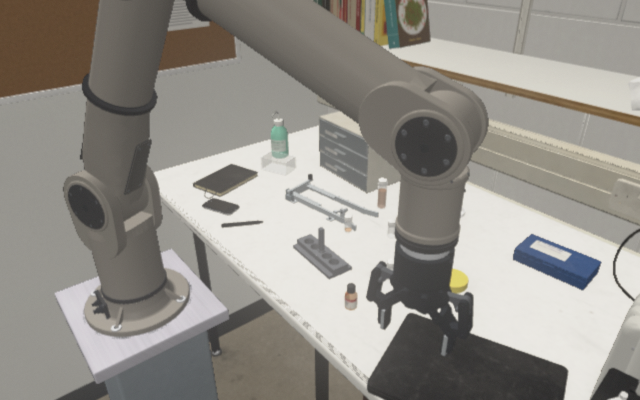

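Run:
```python
from h import *
z=np.load('top0.npz');P=z['P'];i=z['i']
save('pics/c1.png',cv2.resize(i[120:310,230:480],(790,600),interpolation=cv2.INTER_CUBIC))
for u,v in [(361,206),(398,181),(440,209),(447,236),(351,138),(445,173),(452,293),(378,262),(262,190),(300,240),(420,180)]:
    Q=P[v-10:v+11,u-10:u+11].reshape(-1,3);Q=Q[~np.isnan(Q[:,0])]
    h=np.nanmax(Q[:,2]);t=Q[Q[:,2]>h-.008]
    print(u,v,'max',h.round(4),'n',len(t),t.mean(0).round(4),'floor',np.percentile(Q[:,2],20).round(4))
```

```text
361 206 max 0.0567 n 55 [ 0.5802 -0.0808  0.0527] floor -0.0007
398 181 max 0.0579 n 49 [ 0.6559 -0.1779  0.0532] floor -0.0005
440 209 max 0.0585 n 47 [ 0.5878 -0.2915  0.0536] floor -0.0006
447 236 max 0.0591 n 43 [ 0.5204 -0.3097  0.0535] floor -0.0008
351 138 max 0.1026 n 78 [ 0.7509 -0.0429  0.0982] floor -0.0003
445 173 max 0.1028 n 81 [ 0.6817 -0.2979  0.0977] floor 0.0004
452 293 max 0.0686 n 43 [ 0.3748 -0.3258  0.0639] floor -0.0004
378 262 max 0.0978 n 30 [ 0.4385 -0.1364  0.0945] floor 0.0087
262 190 max 0.0449 n 53 [0.6056 0.1836 0.0396] floor 0.0003
300 240 max 0.0072 n 334 [0.4822 0.0707 0.0017] floor -0.0013
420 180 max 0.0086 n 241 [ 0.6757 -0.2444  0.0027] floor -0.001
```

View pics/c1.png

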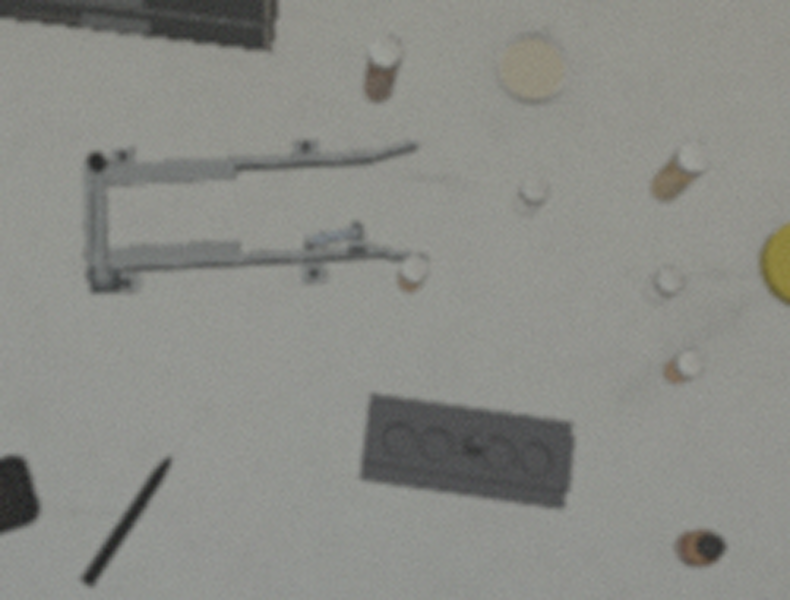

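Run:
```python
from h import *
z=np.load('top0.npz');P=z['P'];i=z['i']
X,Y,Z=P[...,0],P[...,1],P[...,2]
# carrier
m=(X>.36)&(X<.53)&(Y>-.25)&(Y<-.02)&(Z>.006)&(Z<.032)
q=np.c_[X[m],Y[m]].astype(np.float32)
print('carrier',len(q),cv2.minAreaRect(q),q.mean(0))
mb=m&(Z>.019);qb=np.c_[X[mb],Y[mb]].astype(np.float32);print('block',cv2.minAreaRect(qb),qb.mean(0))
mp=(X>.36)&(X<.53)&(Y>-.25)&(Y<-.02)&(Z>.085);print('post',P[mp].mean(0),mp.sum())
# dock rails
def line(x0,x1):
    m=(X>x0)&(X<x1)&(Y>-.03)&(Y<.16)&(Z>.010)&(Z<.024)
    p=np.c_[Y[m],X[m]];k=np.polyfit(p[:,0],p[:,1],1)
    for _ in range(5):
        e=p[:,1]-np.polyval(k,p[:,0]);s=abs(e)<max(.006,1.5*e.std());k=np.polyfit(p[s,0],p[s,1],1)
    return k,s.sum(),P[m][:,2].mean()
print(line(.56,.61),line(.63,.69))
m=(X>.54)&(X<.70)&(Y>-.12)&(Y<.24)&(Z>.008)&(Z<.06)
g=np.zeros((400,640,3),np.uint8)
ms=(Z>.027)&m
print('high pts');
for y0 in np.arange(-.1,.22,.02):
    s=ms&(Y>y0)&(Y<y0+.02)
    if s.sum():print(y0.round(2),s.sum(),P[s].mean(0).round(3),np.c_[P[s].min(0),P[s].max(0)].round(3).tolist())
kn=(X>.63)&(X<.70)&(Y>.14)&(Y<.22)&(Z>.040);print('knob',kn.sum(),P[kn].mean(0))
```

```text
carrier 1621 ((0.44661808013916016, -0.13688795268535614), (0.2235567271709442, 0.16495972871780396), 89.06221008300781) [ 0.43765676 -0.13695382]
block ((0.4417599141597748, -0.137302428483963), (0.17089715600013733, 0.05272460728883743), 86.92415618896484) [ 0.4388441 -0.1372111]
post [ 0.43854407 -0.13638733  0.09454195] 30
(array([-0.10603201,  0.59445739]), np.int64(351), np.float64(0.018298821628529492)) (array([-0.16572359,  0.68023481]), np.int64(291), np.float64(0.018452787378418465))
high pts
-0.1 36 [ 0.578 -0.085  0.049] [[0.569, 0.591], [-0.09, -0.08], [0.029, 0.056]]
-0.08 38 [ 0.578 -0.075  0.047] [[0.57, 0.59], [-0.08, -0.071], [0.029, 0.057]]
-0.06 1 [ 0.598 -0.041  0.03 ] [[0.598, 0.598], [-0.041, -0.041], [0.03, 0.03]]
-0.04 55 [ 0.605 -0.031  0.041] [[0.595, 0.619], [-0.04, -0.021], [0.03, 0.051]]
-0.02 17 [ 0.608 -0.012  0.031] [[0.603, 0.612], [-0.019, -0.003], [0.027, 0.037]]
0.16 61 [0.572 0.175 0.036] [[0.551, 0.614], [0.166, 0.18], [0.031, 0.042]]
0.18 139 [0.613 0.186 0.042] [[0.549, 0.658], [0.18, 0.197], [0.028, 0.06]]
knob 51 [0.64617471 0.1890635  0.05095811]
```

Call:
arm_command(plan="0 0 0 5.7;0 0 0 5.7;0.03 -0.041 -0.004 0;0.031 -0.041 -0.004 0;0.031 -0.041 -0.004 0;0.031 -0.041 -0.004 0;0.031 -0.041 -0.004 0;0.031 -0.041 -0.004 0;0.031 -0.041 -0.004 0;0.031 -0.041 -0.004 0;0.031 -0.041 -0.004 0;0.031 -0.041 -0.004 0;0.031 -0.041 -0.004 0;0.031 -0.041 -0.004 0;0.031 -0.041 -0.004 0;0.031 -0.041 -0.004 0;0.03 -0.041 -0.004 0;0 0 0 0;0 0 0 0", hand=-0.2)

```text
clock: 2.48
tcp_pos: [0.5973, 0.0242, 0.3047]
orientation: [3.135, 0.188, -0.002]
contact_force: [0.1, -0.1, -0.2]
grip_width: 0.051
gripper_force: 0.0
```

Run:
```python
from h import *
o=r.get_obs();print(o['tcp_pos'],o['orientation'],o['grip_width'])
i,d,P,*_=cam('wrist');save('pics/w1.png',i);np.savez('w1.npz',i=i,d=d,P=P)
```

```text
[0.59731322 0.0241727  0.30465426] [ 3.13526783e+00  1.87642540e-01 -2.16557983e-03] 0.05100108620912934
```

View pics/w1.png

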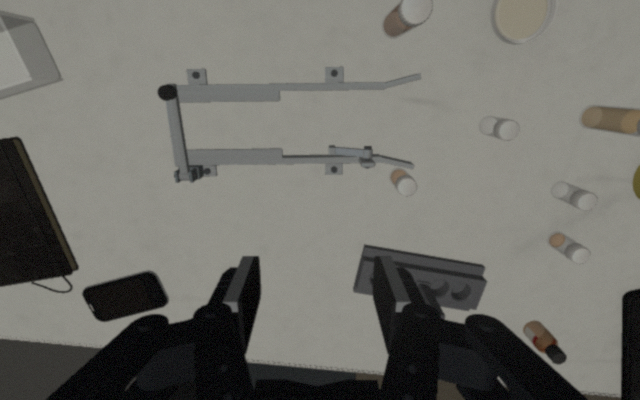

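```bash
cat >> h.py <<'E'
def ray(T,f,c,u,v,z):
    w=T[:3,:3]@np.array([(u-c['cx'])/f,-(v-c['cy'])/f,-1]);return T[:3,3]+w*(z-T[2,3])/w[2]
E
python3 - <<'E'
from h import *
i,d,P,T,f,c=cam('wrist')
g=cv2.GaussianBlur(cv2.cvtColor(i,cv2.COLOR_RGB2GRAY),(3,3),0).astype(float)
gy=np.gradient(g,axis=0)
up=[];lo=[]
for u in range(200,278):
    a=np.argmax(gy[94:110,u])+94   # rail dark->bench bright below
    b=np.argmin(gy[140:156,u])+140
    up.append(ray(T,f,c,u,a,.018)[:2]);lo.append(ray(T,f,c,u,b,.018)[:2])
def fit(p):
    p=np.array(p);vx,vy,x0,y0=cv2.fitLine(p.astype(np.float32),cv2.DIST_HUBER,0,.001,.001).ravel()
    if vy<0:vx,vy=-vx,-vy
    return np.array([vx,vy]),np.array([x0,y0])
(d1,p1),(d2,p2)=fit(up),fit(lo)
print(d1,p1,d2,p2)
dx=(d1+d2);dx/=np.linalg.norm(dx);dy=np.array([-dx[1],dx[0]])
print('sep',(p2-p1)@dy,'mid',(p1+p2)/2)
# end of lips (x=-37) at col ~281; outer rail end/knob end face
gx=np.gradient(g,axis=1)
for v in (92,96,154,158,161):
    a=np.argmax(np.abs(gx[v,272:290]))+272;print('lip end',a,ray(T,f,c,a,v,.018)[:2]@dx)
K=P[82:103,156:180].reshape(-1,3);K=K[K[:,2]>.045];print('knob',K.mean(0),len(K),K[:,2].max(),'dx,dy',K[:,:2].mean(0)@dx,K[:,:2].mean(0)@dy)
print('midy',((p1+p2)/2)@dy)
S=P[100:150,140:200].reshape(-1,3);S=S[S[:,2]>.027];print('bar',S.mean(0),(S[:,:2]@dx).mean(), len(S), S[:,2].mean())
Q=P[105:145,200:275].reshape(-1,3);print('bench z',np.nanmean(Q[:,2]))
E
```

```text
[-0.12395091  0.99228835] [0.6498696  0.11062587] [-0.13366055  0.9910272 ] [0.5947375  0.12012027]
sep 0.053449873 mid [0.6223036  0.11537308]
lip end 279 -0.01162372471687174
lip end 279 -0.011421133257386038
lip end 282 -0.011924182745971505
lip end 280 -0.009296466471591866
lip end 278 -0.006707586355511853
knob [0.65127111 0.18773995 0.05441892] 239 0.057933595339547395 dx,dy 0.10228755459149036 -0.6700280690741343
midy -0.6319805
bar [0.61694108 0.18383206 0.03723497] 0.102834177658741 540 0.03723496688674754
bench z -0.00045410321278146755
```

```bash
cat >> h.py <<'E'
dx=np.array([-.129,.9917]);dy=np.array([-.9917,-.129]);O=np.array([.6231,.1063])
def dock(x,y):return O+x*dx+y*dy
def go(x,y,z,yaw=None):
    """prints yaw turn needed [deg], then tool shift after that turn"""
    o=r.get_obs();M=R.from_rotvec(o['orientation']).as_matrix();a=np.degrees(np.arctan2(M[1,0],M[0,0]))
    t=0 if yaw is None else -((yaw-a+90)%180-90)
    M2=M@R.from_euler('z',t,degrees=True).as_matrix()
    s=M2.T@(np.array([x,y,z])-o['tcp_pos']);print('yaw now',a.round(2),'turn',np.round(t,2),'shift',s.round(4),'tilt',M[2].round(4))
E
python3 - <<'E'
from h import *
k=dock(.078,-.04);print(k);go(*k,.12,7.4);go(*k,.04,7.4)
# arc in dock y,z (tool x = -dock y) steps
th=np.linspace(0,1.5,14);y=56-96*np.cos(th)+12*np.sin(th);z=30.5+96*np.sin(th)+12*np.cos(th)
print(np.c_[-np.diff(y),-np.diff(z)].round(1).tolist())
E
```

```text
[0.652706  0.1888126]
yaw now 6.73 turn -0.67 shift [ 0.0766 -0.1574  0.1847] tilt [-1.e-03  9.e-04 -1.e+00]
yaw now 6.73 turn -0.67 shift [ 0.0766 -0.1575  0.2647] tilt [-1.e-03  9.e-04 -1.e+00]
[[-2.0, -11.0], [-3.3, -10.7], [-4.5, -10.2], [-5.6, -9.6], [-6.7, -8.9], [-7.7, -8.1], [-8.6, -7.2], [-9.3, -6.1], [-10.0, -5.0], [-10.5, -3.8], [-10.9, -2.6], [-11.1, -1.3], [-11.2, -0.0]]
```

Call:
arm_command(plan="0 0 0 -0.7;0.019 -0.039 0.03 0;0.019 -0.039 0.03 0;0.019 -0.039 0.03 0;0.0195 -0.0395 0.03 0;0 0 0.04 0;0 0 0.04 0;0 0 0.04 0;0 0 0.024 0;0 0 0 0;0 0 0 0;0 0 0 0")

```text
clock: 4.08
tcp_pos: [0.6541, 0.1903, 0.0431]
orientation: [-3.134, -0.207, -0.004]
contact_force: [-0.1, -0.8, -0.5]
grip_width: 0.0514
gripper_force: 0.0
```

Call:
arm_command(plan="0 0 0 0;0 0 0 0;0 0 0 0;0 0 0 0;0 0 0 0", hand=1, grip_force=30)

```text
clock: 4.7
tcp_pos: [0.6535, 0.1896, 0.0414]
orientation: [3.134, 0.207, 0.001]
contact_force: [2.1, -2.6, 1.4]
grip_width: 0.0151
gripper_force: 29.3
```

Call:
arm_command(plan="-0.002 0 -0.011 0;-0.0033 0 -0.0107 0;-0.0045 0 -0.0102 0;-0.0056 0 -0.0096 0;-0.0067 0 -0.0089 0;-0.0077 0 -0.0081 0;-0.0086 0 -0.0072 0;-0.0093 0 -0.0061 0;-0.01 0 -0.005 0;-0.0105 0 -0.0038 0;-0.0109 0 -0.0026 0;-0.0111 0 -0.0013 0;-0.0112 0 0 0;0 0 0 0;0 0 0 0;0 0 0 0")

```text
clock: 6.7
tcp_pos: [0.5539, 0.1764, 0.1274]
orientation: [3.135, 0.206, 0.006]
contact_force: [2.5, -6.2, 1.1]
grip_width: 0.0148
gripper_force: 29.5
```

Call:
arm_command(plan="0 0 0 0;0 0 0 0;0 0 0 0;0 0 -0.04 0;0 0 -0.04 0;0 0 -0.04 0;0 0 -0.04 0;-0.005 0.055 -0.002 0;-0.005 0.055 -0.002 0;-0.005 0.055 -0.002 0;-0.005 0.055 -0.002 0;-0.005 0.055 -0.002 0;-0.005 0.055 -0.002 0;-0.005 0.055 -0.002 0;0 0 0 0;0 0 0 0;0 0 0 0", hand=-0.2)

```text
clock: 8.82
tcp_pos: [0.5688, -0.2073, 0.2998]
orientation: [-3.134, -0.212, -0.0]
contact_force: [0.4, 0.9, 0.3]
grip_width: 0.0513
gripper_force: 0.0
```

Run:
```python
from h import *
o=r.get_obs();print(o['tcp_pos'],o['orientation'],o['grip_width'])
i,d,P,T,f,c=cam('wrist');save('pics/w2.png',i);np.savez('w2.npz',i=i,d=d,P=P,T=T)
```

```text
[ 0.56883662 -0.20726177  0.29983715] [-3.13356914e+00 -2.12017041e-01 -3.92875968e-04] 0.05127843707953923
```

View pics/w2.png

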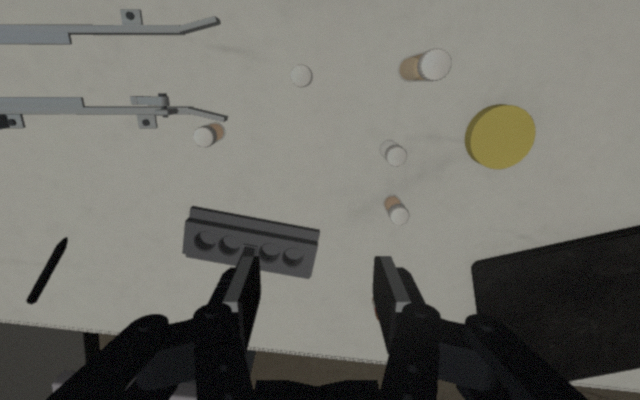

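```bash
cat >> h.py <<'E'
def caps(i,T,f,c,seeds,P,zlo=.042):
    out=[]
    for u,v in seeds:
        w=P[v-14:v+15,u-14:u+15];m=(w[...,2]>zlo)
        vv,uu=np.nonzero(m);(cx,cy),_=cv2.minEnclosingCircle(np.c_[uu,vv].astype(np.float32))
        mu,mv=uu.mean()+u-14,vv.mean()+v-14
        out.append((ray(T,f,c,mu,mv,.052)[:2]));print((u,v),'cen',mu.round(1),mv.round(1),len(uu),out[-1].round(4),w[m].mean(0).round(4))
    return out
def carrier(P,X0,X1,Y0,Y1,zlo=.016,zhi=.031):
    X,Y,Z=P[...,0],P[...,1],P[...,2]
    m=((X>X0)&(X<X1)&(Y>Y0)&(Y<Y1)&(Z>zlo)&(Z<zhi)).astype(np.uint8)
    n,l,s,_=cv2.connectedComponentsWithStats(m);k=1+np.argmax(s[1:,4]);q=P[l==k][:,:2].astype(np.float32)
    b=cv2.minAreaRect(q);print('carrier',b,len(q),np.nanmean(P[l==k][:,2]))
    return b,l==k
E
python3 - <<'E'
from h import *
i,d,P,T,f,c=cam('wrist')
caps(i,T,f,c,[(204,136),(301,75),(396,155),(399,214)],P)
b,m=carrier(P,.36,.53,-.26,-.02)
g=cv2.cvtColor(i,cv2.COLOR_RGB2GRAY)[200:280,175:325]
save('pics/cc.png',cv2.resize(cv2.convertScaleAbs(i[200:280,175:325],alpha=2),(750,400),interpolation=cv2.INTER_CUBIC))
# pockets by depth: low inside block
for u,v in [(204,239),(228,244),(271,252),(293,256)]:
    w=P[v-9:v+10,u-9:u+10];s=w[...,2]<.012;vv,uu=np.nonzero(s);print(len(uu),uu.mean()+u-9,vv.mean()+v-9,ray(T,f,c,u,v,.024)[:2].round(4))
E
```

```text
(204, 136) cen 204.1 136.2 373 [ 0.5808 -0.0833] [ 0.5805 -0.083   0.0507]
(301, 75) cen 300.8 75.3 385 [ 0.6557 -0.1789] [ 0.6557 -0.1789  0.0515]
(396, 155) cen 396.0 155.5 351 [ 0.5877 -0.2917] [ 0.5875 -0.292   0.0509]
(399, 214) cen 398.6 214.5 313 [ 0.5206 -0.3089] [ 0.5201 -0.3093  0.0505]
carrier ((0.43836885690689087, -0.13706588745117188), (0.17015129327774048, 0.04769793152809143), 86.19506072998047) 3332 0.02280458468535365
199 206.02010050251255 238.89949748743717 [ 0.4454 -0.079 ]
195 229.88717948717948 243.06153846153848 [ 0.4424 -0.1096]
206 270.31067961165047 250.50970873786406 [ 0.4385 -0.1651]
208 293.24038461538464 254.75480769230768 [ 0.4365 -0.1938]
```

View pics/cc.png

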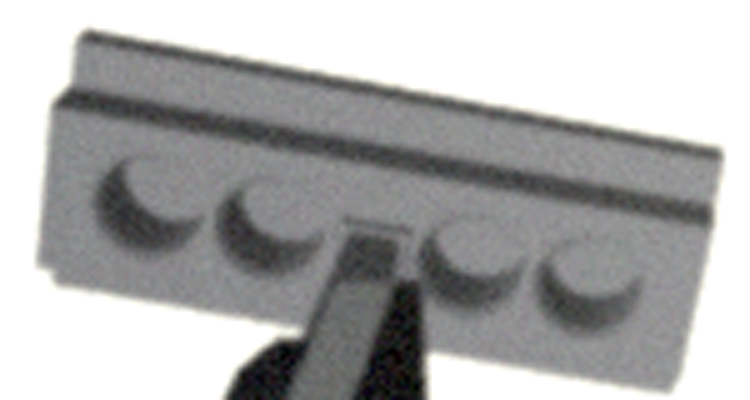

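Call:
arm_command(plan="0 0 0 -10.5;0 0 0 -10.5;0 0 0 -10.5;0 0 0 -10.5;0 0 0 -10.5;0 0 0 -10.5;0 0 0 -10.5;0 0 0 -5;0 0 0 0;0 0 0 0")

```text
clock: 10.18
tcp_pos: [0.5685, -0.209, 0.2999]
orientation: [2.297, 2.143, 0.0]
contact_force: [1.0, -0.7, -0.0]
grip_width: 0.0512
gripper_force: 0.0
```

Run:
```python
from h import *
print(r.get_obs()['joints'])
go(.5206,-.3090,.038,86.2)
```

```text
[ 0.59393174  0.35400146 -0.44761941  1.63938428  0.16266743  1.18518604
  0.0393945 ]
yaw now 86.0 turn -0.2 shift [-0.1029 -0.0412  0.2619] tilt [-0.e+00  1.e-04 -1.e+00]
```

Call:
arm_command(plan="-0.0345 -0.0137 0.04 0;-0.0345 -0.0137 0.04 0;-0.0339 -0.0138 0.04 0;0 0 0.04 0;0 0 0.04 0;0 0 0.04 0;0 0 0.022 0;0 0 0 0;0 0 0 0")

```text
clock: 11.3
tcp_pos: [0.5212, -0.3095, 0.0389]
orientation: [2.296, 2.142, 0.001]
contact_force: [-0.5, -0.6, -0.1]
grip_width: 0.0511
gripper_force: 0.0
```

Call:
arm_command(plan="0 0 0 0;0 0 0 0;0 0 0 0;0 0 0 0", hand=1, grip_force=25)

```text
clock: 11.8
tcp_pos: [0.521, -0.3097, 0.039]
orientation: [2.295, 2.142, 0.001]
contact_force: [-1.1, -0.1, 7.6]
grip_width: 0.0221
gripper_force: 26.7
```

Call:
arm_command(plan="0 0 -0.03 0;0 0 -0.04 0;0 0 0 0;0 0 0 0")

```text
clock: 12.3
tcp_pos: [0.5198, -0.3093, 0.1076]
orientation: [-2.296, -2.144, 0.001]
contact_force: [-0.7, -0.3, -1.0]
grip_width: 0.0223
gripper_force: 26.1
```

Run:
```python
from h import *
i,d,P,*_=cam('top');X=P
b,m=carrier(P,.34,.56,-.26,-.0)
ca=np.array([.4384,-.1371]);e=np.array([.066,.998])
for k in(-.057,-.026,.026,.057):
    p=ca+k*e;print(k,p);go(*p,.08,86.2)
```

```text
carrier ((0.43967798352241516, -0.13697080314159393), (0.17028328776359558, 0.0479358471930027), 86.5628433227539) 836 0.024487380345361114
-0.057 [ 0.434638 -0.193986]
yaw now 86.06 turn -0.14 shift [ 0.1092 -0.0923  0.0271] tilt [ 5.0e-04 -1.5e-03 -1.0e+00]
-0.026 [ 0.436684 -0.163048]
yaw now 86.06 turn -0.14 shift [ 0.1402 -0.0923  0.0271] tilt [ 5.0e-04 -1.5e-03 -1.0e+00]
0.026 [ 0.440116 -0.111152]
yaw now 86.06 turn -0.14 shift [ 0.1922 -0.0923  0.0272] tilt [ 5.0e-04 -1.5e-03 -1.0e+00]
0.057 [ 0.442162 -0.080214]
yaw now 86.06 turn -0.14 shift [ 0.2232 -0.0923  0.0272] tilt [ 5.0e-04 -1.5e-03 -1.0e+00]
```

Call:
arm_command(plan="0.0364 -0.0307 0 0;0.0364 -0.0307 0 0;0.0364 -0.0307 0 0;0 0 0.027 0;0 0 0 0;0 0 0 0;0 0 0 0")

```text
clock: 13.22
tcp_pos: [0.4365, -0.1946, 0.0812]
orientation: [2.297, 2.142, 0.001]
contact_force: [0.8, 0.5, 0.4]
grip_width: 0.0222
gripper_force: 26.1
```

Run:
```python
from h import *
i,d,P,T,f,c=cam('wrist');save('pics/w3.png',i[150:])
go(.4348,-.194,.043,86.2);print(r.get_obs()['contact_force'])
```

```text
yaw now 86.02 turn -0.18 shift [ 0.0004 -0.0018  0.0383] tilt [-2.e-04  1.e-03 -1.e+00]
[-0.24005537 -0.20180992 -0.88008197]
```

View pics/w3.png

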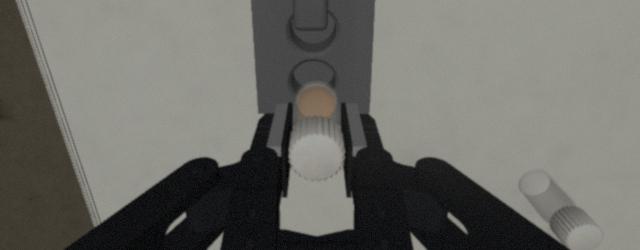

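Call:
arm_command(plan="0.0004 -0.0018 0.01 0;0 0 0.01 0;0 0 0.01 0;0 0 0.007 0;0 0 0 0;0 0 0 0")

```text
clock: 14.02
tcp_pos: [0.4342, -0.1935, 0.0437]
orientation: [-2.296, -2.144, -0.0]
contact_force: [-0.6, -0.3, -0.9]
grip_width: 0.0224
gripper_force: 26.5
```

Call:
arm_command(plan="0 0 0 0;0 0 0 0;0 0 -0.03 0;0 0 -0.04 0;0 0 0 0;0 0 0 0", hand=-0.2)

```text
clock: 14.78
tcp_pos: [0.4338, -0.1936, 0.1135]
orientation: [2.297, 2.144, -0.0]
contact_force: [-0.3, 0.6, -0.4]
grip_width: 0.0517
gripper_force: 0.0
```

Run:
```python
from h import *
i,d,P,T,f,c=cam('top')
X,Y,Z=P[...,0],P[...,1],P[...,2]
m=(X>.36)&(X<.53)&(Y>-.26)&(Y<0)&(Z>.045)&(Z<.07);print('vial top',P[m].mean(0),P[m].max(0),m.sum())
go(.5877,-.2917,.038,86.2)
```

```text
vial top [ 0.43325218 -0.17412296  0.05639296] [ 0.44341582 -0.1296495   0.06882155] 38
yaw now 86.06 turn -0.14 shift [-0.0878  0.1605  0.0749] tilt [ 2.0e-04 -1.2e-03 -1.0e+00]
```

Call:
arm_command(plan="-0.022 0.0401 0 0;-0.022 0.0401 0 0;-0.022 0.0401 0 0;-0.0218 0.0402 0 0;0 0 0.04 0;0 0 0.035 0;0 0 0 0;0 0 0 0")

```text
clock: 15.82
tcp_pos: [0.5886, -0.292, 0.0392]
orientation: [2.296, 2.144, 0.0]
contact_force: [0.1, 0.9, 0.2]
grip_width: 0.0511
gripper_force: 0.0
```

Call:
arm_command(plan="0 0 0 0;0 0 0 0;0 0 0 0;0 0 0 0", hand=1)

```text
clock: 16.32
tcp_pos: [0.5891, -0.2925, 0.0403]
orientation: [2.295, 2.142, 0.001]
contact_force: [-0.3, 0.7, 6.3]
grip_width: 0.0221
gripper_force: 26.2
```

Call:
arm_command(plan="0 0 -0.03 0;0 0 -0.04 0;0 0 0 0;0 0 0 0")

```text
clock: 16.82
tcp_pos: [0.5878, -0.2922, 0.1086]
orientation: [-2.296, -2.144, 0.001]
contact_force: [0.2, 1.0, -1.3]
grip_width: 0.0222
gripper_force: 25.7
```

Run:
```python
from h import *
i,d,P,*_=cam('top')
b,m=carrier(P,.34,.56,-.26,-.0)
ca=np.array([.4388,-.1371]);e=np.array([.066,.998])
go(*(ca-.026*e),.083,86.2)
```

```text
carrier ((0.4401860237121582, -0.1370404064655304), (0.17069019377231598, 0.052069585770368576), 87.64236450195312) 822 0.024457562447790494
yaw now 86.06 turn -0.14 shift [ 0.1187 -0.1585  0.0252] tilt [ 3.0e-04 -1.6e-03 -1.0e+00]
```

Call:
arm_command(plan="0.0297 -0.0397 0 0;0.0297 -0.0397 0 0;0.0297 -0.0397 0 0;0.0297 -0.0395 0 0;0 0 0.025 0;0 0 0 0;0 0 0 0;0 0 0 0")

```text
clock: 17.88
tcp_pos: [0.4389, -0.1631, 0.0842]
orientation: [2.297, 2.143, 0.001]
contact_force: [0.4, 0.3, -0.9]
grip_width: 0.0222
gripper_force: 25.7
```

Run:
```python
from h import *
ca=np.array([.4388,-.1371]);e=np.array([.066,.998])
go(*(ca-.026*e),.043,86.2)
```

```text
yaw now 86.03 turn -0.17 shift [-0.0001 -0.0018  0.0412] tilt [-0.e+00  9.e-04 -1.e+00]
```

Call:
arm_command(plan="0 -0.0015 0.01 0;0 0 0.01 0;0 0 0.01 0;0 0 0.01 0;0 0 0 0;0 0 0 0")

```text
clock: 18.62
tcp_pos: [0.4366, -0.1625, 0.0435]
orientation: [-2.296, -2.144, 0.0]
contact_force: [0.6, 0.1, 0.0]
grip_width: 0.022
gripper_force: 27.3
```

Call:
arm_command(plan="0 0 0 0;0 0 0 0;0 0 -0.03 0;0 0 -0.04 0;0 0 0 0;0 0 0 0", hand=-0.2)

```text
clock: 19.38
tcp_pos: [0.4363, -0.1628, 0.1135]
orientation: [2.297, 2.143, -0.0]
contact_force: [0.5, 0.3, -0.5]
grip_width: 0.0513
gripper_force: 0.0
```

Run:
```python
from h import *
i,d,P,T,f,c=cam('top')
X,Y,Z=P[...,0],P[...,1],P[...,2]
m=(X>.36)&(X<.53)&(Y>-.26)&(Y<0)&(Z>.045)&(Z<.07);print('vial top',P[m].mean(0),P[m].max(0),m.sum())
go(.6557,-.1789,.038,86.2)
```

```text
vial top [ 0.43427671 -0.1461383   0.05587294] [ 0.4423292  -0.12991685  0.06922429] 24
yaw now 86.05 turn -0.15 shift [-0.0017  0.2205  0.0748] tilt [ 1.0e-04 -1.3e-03 -1.0e+00]
```

Next vial at (0.656, -0.179).

Call:
arm_command(plan="-0.0004 0.055 0 0;-0.0004 0.055 0 0;-0.0004 0.055 0 0;-0.0004 0.0552 0 0;0 0 0.04 0;0 0 0.035 0;0 0 0 0;0 0 0 0")

```text
clock: 20.42
tcp_pos: [0.6565, -0.1792, 0.0392]
orientation: [2.296, 2.144, 0.0]
contact_force: [0.1, -0.6, -0.1]
grip_width: 0.0514
gripper_force: 0.0
```

Call:
arm_command(plan="0 0 0 0;0 0 0 0;0 0 0 0;0 0 0 0", hand=1)

```text
clock: 20.92
tcp_pos: [0.6571, -0.1796, 0.0404]
orientation: [2.295, 2.142, 0.002]
contact_force: [-1.4, -0.2, 6.9]
grip_width: 0.0219
gripper_force: 26.1
```

Call:
arm_command(plan="0 0 -0.03 0;0 0 -0.04 0;0 0 0 0;0 0 0 0")

```text
clock: 21.42
tcp_pos: [0.6558, -0.1794, 0.1086]
orientation: [-2.296, -2.144, 0.001]
contact_force: [0.2, -0.4, -1.1]
grip_width: 0.022
gripper_force: 25.5
```

Run:
```python
from h import *
i,d,P,T,f,c=cam('top')
b,m=carrier(P,.34,.56,-.26,-.0)
save('pics/t4.png',cv2.resize(i[200:310,300:500],(800,440),interpolation=cv2.INTER_CUBIC))
ca=np.array([.4388,-.1371]);e=np.array([.066,.998])
go(*(ca+.026*e),.083,86.2)
```

```text
carrier ((0.440569132566452, -0.13721193373203278), (0.17068946361541748, 0.05032080039381981), 85.75585174560547) 816 0.024455979399372656
yaw now 86.06 turn -0.14 shift [ 0.0538 -0.2189  0.0252] tilt [-0.     -0.0017 -1.    ]
```

View pics/t4.png

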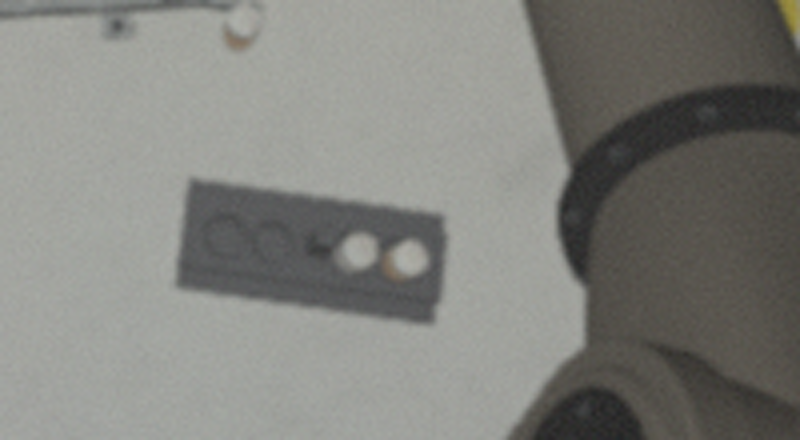

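Call:
arm_command(plan="0.0134 -0.055 0 0;0.0134 -0.055 0 0;0.0134 -0.055 0 0;0.0136 -0.0549 0 0;0 0 0.025 0;0 0 0 0;0 0 0 0;0 0 0 0;0 0 0 0")

```text
clock: 22.6
tcp_pos: [0.4411, -0.1107, 0.0841]
orientation: [2.296, 2.143, 0.001]
contact_force: [-0.2, 0.3, -0.2]
grip_width: 0.0222
gripper_force: 25.5
```

Run:
```python
from h import *
ca=np.array([.4388,-.1371]);e=np.array([.066,.998])
go(*(ca+.026*e),.043,86.2)
```

```text
yaw now 86.05 turn -0.15 shift [-0.0005 -0.0006  0.0411] tilt [-0.e+00  8.e-04 -1.e+00]
```

Call:
arm_command(plan="-0.0003 -0.0006 0.01 0;0 0 0.01 0;0 0 0.01 0;0 0 0.01 0;0 0 0 0;0 0 0 0")

```text
clock: 23.35
tcp_pos: [0.4398, -0.1108, 0.0435]
orientation: [-2.296, -2.144, 0.0]
contact_force: [-0.2, -0.4, -1.2]
grip_width: 0.022
gripper_force: 27.1
```

Call:
arm_command(plan="0 0 0 0;0 0 0 0;0 0 -0.03 0;0 0 -0.04 0;0 0 0 0;0 0 0 0", hand=-0.2)

```text
clock: 24.1
tcp_pos: [0.4396, -0.111, 0.1135]
orientation: [2.297, 2.144, -0.0]
contact_force: [0.4, 0.3, -0.5]
grip_width: 0.0509
gripper_force: 0.0
```

Run:
```python
from h import *
go(.5808,-.0831,.038,86.2)
```

```text
yaw now 86.05 turn -0.15 shift [0.0372 0.1391 0.0755] tilt [-3.e-04 -1.e-04 -1.e+00]
```

Call:
arm_command(plan="0.0124 0.0464 0 0;0.0124 0.0464 0 0;0.0124 0.0463 0 0;0 0 0 0;0 0 0.04 0;0 0 0.032 0;0 0 0 0;0 0 0 0")

```text
clock: 25.1
tcp_pos: [0.581, -0.0833, 0.0423]
orientation: [-2.296, -2.144, 0.0]
contact_force: [0.2, 0.1, -0.5]
grip_width: 0.0511
gripper_force: 0.0
```

Call:
arm_command(plan="0 0 0 0;0 0 0 0;0 0 0 0;0 0 0 0", hand=1)

```text
clock: 25.6
tcp_pos: [0.5819, -0.0834, 0.0431]
orientation: [2.295, 2.143, 0.001]
contact_force: [-1.4, 0.4, 6.4]
grip_width: 0.0218
gripper_force: 25.2
```

Call:
arm_command(plan="0 0 -0.03 0;0 0 -0.04 0;0 0 0 0;0 0 0 0")

```text
clock: 26.1
tcp_pos: [0.5809, -0.0834, 0.1117]
orientation: [2.296, 2.144, -0.0]
contact_force: [0.2, -0.5, -0.1]
grip_width: 0.0219
gripper_force: 24.6
```

Run:
```python
from h import *
i,d,P,T,f,c=cam('top')
b,m=carrier(P,.34,.56,-.26,-.0)
ca=np.array([.4388,-.1371]);e=np.array([.066,.998])
go(*(ca+.057*e),.087,86.2)
```

```text
carrier ((0.44146931171417236, -0.12204276770353317), (0.14023755490779877, 0.04869738593697548), 86.33927154541016) 610 0.024376588355883348
yaw now 86.06 turn -0.14 shift [-0.006  -0.1378  0.0243] tilt [-2.0e-04 -1.3e-03 -1.0e+00]
```

Call:
arm_command(plan="-0.002 -0.0459 0 0;-0.002 -0.0459 0 0;-0.002 -0.046 0 0;0 0 0.024 0;0 0 0 0;0 0 0 0;0 0 0 0;0 0 0 0")

```text
clock: 27.15
tcp_pos: [0.4439, -0.0797, 0.0881]
orientation: [2.296, 2.144, 0.001]
contact_force: [-0.1, 0.3, -0.6]
grip_width: 0.0219
gripper_force: 24.6
```

Run:
```python
from h import *
ca=np.array([.4388,-.1371]);e=np.array([.066,.998])
go(*(ca+.057*e),.046,86.2)
```

```text
yaw now 86.07 turn -0.13 shift [-0.0006 -0.0014  0.0421] tilt [ 1.e-04  8.e-04 -1.e+00]
```

Call:
arm_command(plan="-0.0004 -0.0013 0.01 0;0 0 0.01 0;0 0 0.01 0;0 0 0.0105 0;0 0 0 0;0 0 0 0")

```text
clock: 27.9
tcp_pos: [0.4417, -0.0801, 0.0468]
orientation: [-2.296, -2.143, 0.001]
contact_force: [0.6, -1.5, -1.3]
grip_width: 0.0219
gripper_force: 24.9
```

Call:
arm_command(plan="0 0 0 0;0 0 0 0;0 0 -0.03 0;0 0 -0.04 0;0 0 -0.04 0;-0.02 0.05 -0.03 0;-0.04 0 -0.03 0;-0.04 0 -0.03 0;0 0 0 0;0 0 0 0", hand=-0.2)

```text
clock: 29.15
tcp_pos: [0.4847, -0.1825, 0.2469]
orientation: [-2.295, -2.144, -0.0]
contact_force: [-0.3, 0.3, -0.1]
grip_width: 0.0511
gripper_force: 0.0
```

Run:
```python
from h import *
i,d,P,T,f,c=cam('wrist')
save('pics/w5.png',i)
b,m=carrier(P,.34,.56,-.26,-.0)
X,Y,Z=P[...,0],P[...,1],P[...,2]
m=(X>.36)&(X<.53)&(Y>-.26)&(Y<0)&(Z>.08)&(Z<.1);print('post',P[m].mean(0),m.sum())
```

```text
carrier ((0.4382433295249939, -0.137244313955307), (0.17012469470500946, 0.0463443361222744), 86.18204498291016) 5169 0.02354274615448011
post [ 0.4392024  -0.13653763  0.09198207] 306
```

View pics/w5.png

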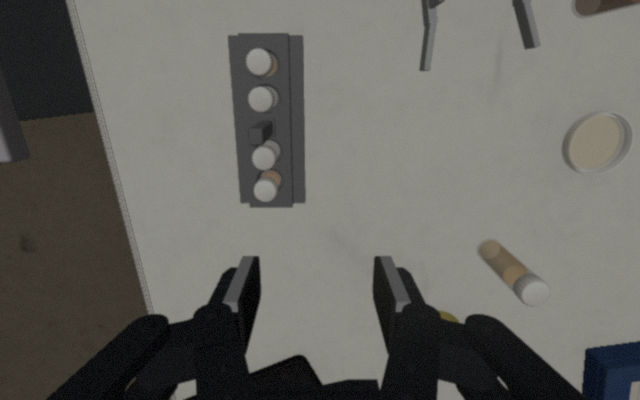

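Run:
```python
from h import *
go(.4387,-.1369,.078,86.2)
```

```text
yaw now 86.16 turn -0.04 shift [ 0.0417 -0.0486  0.1686] tilt [ 8.0e-04 -1.2e-03 -1.0e+00]
```

Call:
arm_command(plan="0.0139 -0.0162 0.03 0;0.0139 -0.0162 0.03 0;0.0139 -0.0162 0.03 0;0 0 0.03 0;0 0 0.03 0;0 0 0.0185 0;0 0 0 0;0 0 0 0")

```text
clock: 30.2
tcp_pos: [0.4397, -0.1375, 0.0791]
orientation: [-2.295, -2.145, -0.001]
contact_force: [-0.8, 0.1, -0.9]
grip_width: 0.0514
gripper_force: 0.0
```

Run:
```python
from h import *
go(.4387,-.1369,.078,86.2)
```

```text
yaw now 86.15 turn -0.05 shift [ 0.0006 -0.001   0.0011] tilt [ 4.e-04  1.e-04 -1.e+00]
```

Call:
arm_command(plan="0.0005 -0.001 0 0;0 0 0 0;0 0 0 0;0 0 0 0;0 0 0 0", hand=1, grip_force=70)

```text
clock: 30.82
tcp_pos: [0.4384, -0.1378, 0.0794]
orientation: [2.296, 2.143, -0.0]
contact_force: [-1.7, -0.1, 4.7]
grip_width: 0.0107
gripper_force: 68.3
```

Call:
arm_command(plan="0 0 -0.01 0;0 0 -0.015 0;0 0 -0.015 0;0 0 0 0;0 0 0 0")

```text
clock: 31.45
tcp_pos: [0.4383, -0.1379, 0.1188]
orientation: [2.297, 2.143, -0.0]
contact_force: [-1.2, -0.1, -3.7]
grip_width: 0.0111
gripper_force: 68.3
```

Run:
```python
from h import *
go(*dock(-.262,0),.118,97.4);go(*dock(-.262,0),.078,97.4)
```

```text
yaw now 86.05 turn -11.35 shift [-0.0436  0.2148  0.0009] tilt [-2.e-04  1.e-04 -1.e+00]
yaw now 86.05 turn -11.35 shift [-0.0436  0.2148  0.0409] tilt [-2.e-04  1.e-04 -1.e+00]
```

Call:
arm_command(plan="0 0 0 -3.8;0 0 0 -3.8;0 0 0 -3.8;-0.0036 0.0179 0 0;-0.0036 0.0179 0 0;-0.0036 0.0179 0 0;-0.0036 0.0179 0 0;-0.0036 0.0179 0 0;-0.0036 0.0179 0 0;-0.0036 0.0179 0 0;-0.0036 0.0179 0 0;-0.0036 0.0179 0 0;-0.0036 0.0179 0 0;-0.0036 0.0179 0 0;-0.0036 0.0179 0 0;0 0 0 0;0 0 0 0;0 0 0 0")

```text
clock: 33.7
tcp_pos: [0.6561, -0.1528, 0.1184]
orientation: [-2.072, -2.361, 0.001]
contact_force: [-0.6, 0.5, -3.8]
grip_width: 0.0109
gripper_force: 68.6
```

Run:
```python
from h import *
i,d,P,T,f,c=cam('wrist')
save('pics/w6.png',i)
go(*dock(-.262,0),.078,97.4)
```

```text
yaw now 97.46 turn 0.06 shift [-0.0007  0.0005  0.0406] tilt [-1.e-04 -9.e-04 -1.e+00]
```

View pics/w6.png

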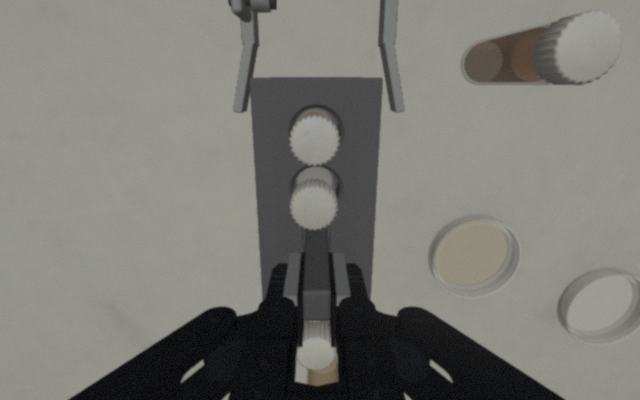

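Run:
```python
from h import *
i,d,P,T,f,c=cam('wrist')
g=cv2.cvtColor(i,cv2.COLOR_RGB2GRAY).astype(int)
D=np.stack([(P[...,:2]-O)@dx,(P[...,:2]-O)@dy,P[...,2]],-1)
g3=cv2.GaussianBlur(g.astype(np.float32),(3,3),0);gx=np.gradient(g3,axis=1)
for v in (22,28,34,55,70,85,95):
    # rails inner edges: left: dark->bright, right: bright->dark
    a=240+np.argmax(gx[v,240:275]) ; b=370+np.argmin(gx[v,370:400])
    A=ray(T,f,c,a,v,.018)[:2]-O;B=ray(T,f,c,b,v,.018)[:2]-O
    print(v,a,b,'x',(A@dx).round(4),(B@dx).round(4),'y',(A@dy).round(4),(B@dy).round(4),'mid',((A+B)@dy/2).round(4))
for v in(90,110,130,150,180,210):
    a=240+np.argmin(gx[v,240:275]) ; b=365+np.argmax(gx[v,365:395])
    A=ray(T,f,c,a,v,.050)[:2]-O;B=ray(T,f,c,b,v,.050)[:2]-O
    print('car',v,a,b,'x',(A@dx).round(4),'y',(A@dy).round(4),(B@dy).round(4),'mid',((A+B)@dy/2).round(4))
```

```text
22 257 378 x -0.1441 -0.1442 y 0.0359 -0.0357 mid 0.0001
28 257 378 x -0.1473 -0.1474 y 0.0361 -0.0359 mid 0.0001
34 258 378 x -0.1506 -0.1506 y 0.0356 -0.0361 mid -0.0002
55 255 380 x -0.1622 -0.1622 y 0.0381 -0.0379 mid 0.0001
70 253 383 x -0.1707 -0.1708 y 0.0398 -0.0403 mid -0.0002
85 250 386 x -0.1795 -0.1796 y 0.0422 -0.0427 mid -0.0002
95 248 387 x -0.1855 -0.1855 y 0.0438 -0.0437 mid 0.0001
car 90 244 382 x -0.182 y 0.0398 -0.0346 mid 0.0026
car 110 251 381 x -0.1924 y 0.0366 -0.0347 mid 0.001
car 130 252 380 x -0.2033 y 0.0367 -0.0348 mid 0.001
car 150 253 378 x -0.2145 y 0.0368 -0.0343 mid 0.0013
car 180 255 377 x -0.2322 y 0.0367 -0.0347 mid 0.001
car 210 257 375 x -0.2508 y 0.0366 -0.0345 mid 0.001
```

Call:
arm_command(plan="0 0.001 0.01 0;0 0 0.01 0;0 0 0.01 0;0 0 0.0085 0;0 0 0 0;0 0 0 0")

```text
clock: 34.55
tcp_pos: [0.658, -0.1525, 0.08]
orientation: [-2.072, -2.361, 0.0]
contact_force: [0.1, 0.0, -3.6]
grip_width: 0.0107
gripper_force: 68.6
```

Run:
```python
from h import *
o=r.get_obs();t=o['tcp_pos'][:2]-O;print('dock',t@dx,t@dy,o['tcp_pos'][2],o['contact_force'])
go(*dock(-.2,0),.079,97.4)
```

```text
dock -0.2612045545738403 -0.001246701234612203 0.08003415393383746 [ 0.1320352   0.04884064 -3.60766034]
yaw now 97.47 turn 0.07 shift [ 0.0612 -0.0013  0.001 ] tilt [ 1.e-04 -1.e-04 -1.e+00]
```

Call:
arm_command(plan="0 -0.0006 0.0012 0;0 0 0 0;0.01 0 0 0;0.01 0 0 0;0.01 0 0 0;0.01 0 0 0;0.01 0 0 0;0.01 0 0 0;0 0 0 0;0 0 0 0")

```text
clock: 35.8
tcp_pos: [0.6498, -0.0908, 0.0795]
orientation: [-2.069, -2.362, -0.003]
contact_force: [-0.4, 1.3, 6.1]
grip_width: 0.0107
gripper_force: 70.1
```

```bash
cat >> h.py <<'E'
def st():
    o=r.get_obs();t=o['tcp_pos'][:2]-O;F=o['contact_force'];print('dock',(t@dx).round(4),(t@dy).round(4),o['tcp_pos'][2].round(4),'F',(F[:2]@dx).round(1),(F[:2]@dy).round(1),F[2].round(1),o['moment'].round(2),o['clock'])
E
python3 - <<'E'
from h import *
st();go(*dock(-.1,0),.079,97.4)
i,d,P,T,f,c=cam('wrist')
save('pics/w7.png',i)
E
```

```text
dock -0.1989 -0.001 0.0795 F 1.3 0.3 6.1 [0.01 0.03 0.03] 35.8
yaw now 97.56 turn 0.16 shift [ 0.0989 -0.001   0.0007] tilt [ 2.1e-03  5.0e-04 -1.0e+00]
```

View pics/w7.png

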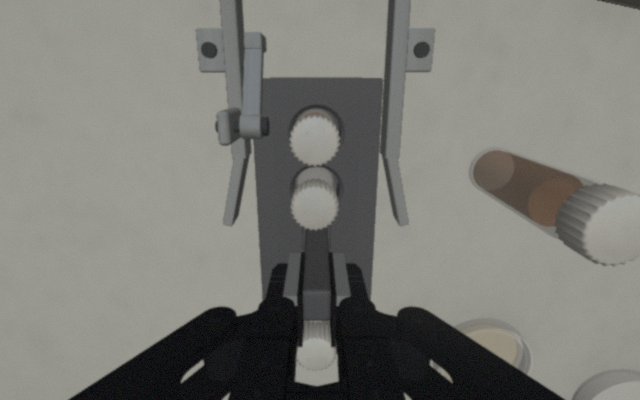

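Call:
arm_command(plan="0.01 0 -0.0006 0;0.01 0 0 0;0.01 0 0 0;0.01 0 0 0;0.01 0 0 0;0.01 0 0 0;0.01 0 0 0;0.01 0 0 0;0.01 0 0 0;0.01 0 0 0;0 0 0 0;0 0 0 0")

```text
clock: 37.35
tcp_pos: [0.6363, 0.0075, 0.0796]
orientation: [-2.07, -2.362, -0.001]
contact_force: [-0.6, 0.9, -0.4]
grip_width: 0.0108
gripper_force: 69.1
```

Run:
```python
from h import *
st()
```

```text
dock -0.0997 -0.0004 0.0796 F 1.0 0.4 -0.4 [ 0.34  0.03 -0.01] 37.35
```

Call:
arm_command(plan="0.01 0 0 0;0.01 0 0 0;0.01 0 0 0;0.01 0 0 0;0.01 0 0 0;0.01 0 0 0;0.01 0 0 0;0.01 0 0 0;0.005 0 0 0;0.005 0 0 0;0.005 0 0 0;0.003 0 0 0;0 0 0 0;0 0 0 0")

```text
clock: 39.1
tcp_pos: [0.6239, 0.103, 0.0796]
orientation: [-2.072, -2.361, 0.0]
contact_force: [0.2, 0.0, -3.2]
grip_width: 0.0105
gripper_force: 68.6
```

Run:
```python
from h import *
st()
i,d,P,T,f,c=cam('scene');save('pics/s8.png',cv2.resize(i[140:260,240:420],(800,533),interpolation=cv2.INTER_CUBIC))
```

```text
dock -0.0034 -0.0004 0.0796 F -0.0 -0.2 -3.2 [-0.03 -0.   -0.02] 39.1
```

View pics/s8.png

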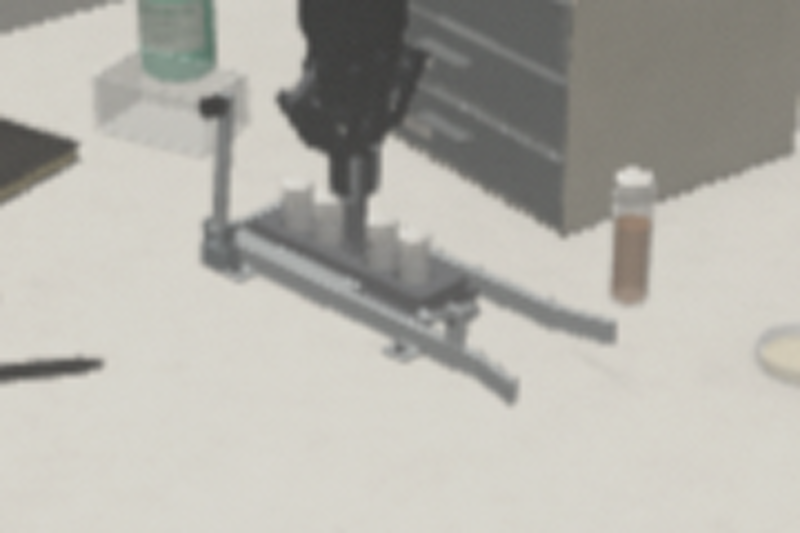

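Call:
arm_command(plan="0 0 0.0006 0;0.001 0 0 0;0.001 0 0 0;0.001 0 0 0;0.001 0 0 0;0.001 0 0 0;0 0 0 0;0 0 0 0")

```text
clock: 40.15
tcp_pos: [0.6243, 0.1068, 0.0795]
orientation: [2.072, 2.359, -0.0]
contact_force: [0.7, -6.5, 4.4]
grip_width: 0.0106
gripper_force: 69.8
```

Run:
```python
from h import *
st()
```

```text
dock 0.0004 -0.0012 0.0795 F -6.5 0.2 4.4 [-1.25 -0.18  0.02] 40.15
```

Call:
arm_command(plan="0 0 0 0;0 0 0 0;0 0 0 0;0 0 -0.03 0;0 0 -0.04 0;0 0 -0.05 0;0 0 -0.05 0;-0.05 0 0 0;-0.05 0 0 0;0 0 0 0;0 0 0 0", hand=-0.2)

```text
clock: 41.52
tcp_pos: [0.636, 0.0099, 0.2489]
orientation: [-2.071, -2.361, -0.001]
contact_force: [-0.4, 0.8, -0.7]
grip_width: 0.0509
gripper_force: 0.0
```

Run:
```python
from h import *
st()
i,d,P,T,f,c=cam('wrist');save('pics/w9.png',i)
D=np.stack([(P[...,:2]-O)@dx,(P[...,:2]-O)@dy,P[...,2]],-1)
m=(abs(D[...,0])<.02)&(abs(D[...,1])<.02)&(D[...,2]>.085);print('post',D[m].mean(0))
m=(abs(D[...,0])<.12)&(abs(D[...,1])<.021)&(D[...,2]>.014)&(D[...,2]<.03);print('block x',np.percentile(D[m][:,0],[.5,99.5]))
m=(D[...,0]<-.086)&(D[...,0]>-.16)&(D[...,1]>.02)&(D[...,1]<.034);
for x in np.arange(-.15,-.08,.008):
    s=m&(abs(D[...,0]-x)<.004)
    if s.sum():print('catch z at',x.round(3),np.percentile(D[s][:,2],90).round(4))
o=r.get_obs();k=dock(.078,.056-.0068+.012);print(k);go(*k,.24,7.4);go(*k,.1274,7.4)
```

```text
dock -0.0973 -0.0004 0.2489 F 0.9 0.3 -0.7 [ 0.08  0.   -0.01] 41.525
post [ 0.00073928 -0.00109042  0.09329277]
block x [-0.08393186  0.05606107]
catch z at -0.15 0.001
catch z at -0.142 0.04
catch z at -0.134 0.0418
catch z at -0.126 0.0358
catch z at -0.118 0.0312
catch z at -0.11 0.2688
catch z at -0.102 0.2752
catch z at -0.094 0.276
catch z at -0.086 0.2758
[0.55234596 0.1757578 ]
yaw now 97.58 turn -89.82 shift [0.0617 0.1743 0.0093] tilt [ 1.3e-03 -1.0e-04 -1.0e+00]
yaw now 97.58 turn -89.82 shift [0.0617 0.1742 0.1219] tilt [ 1.3e-03 -1.0e-04 -1.0e+00]
```

View pics/w9.png

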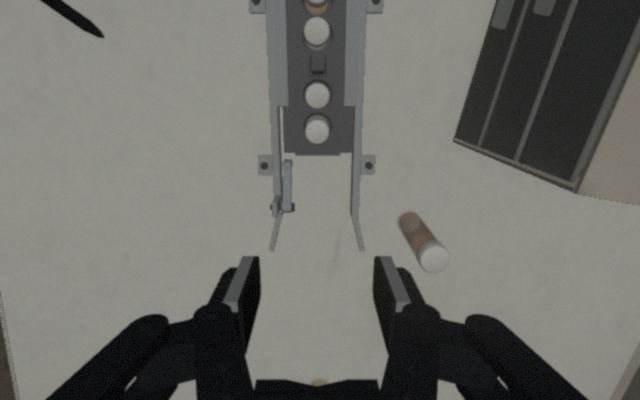

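Call:
arm_command(plan="0 0 0 10.2;0 0 0 10;0 0 0 10;0 0 0 10;0 0 0 10;0 0 0 10;0 0 0 10;0 0 0 10;0 0 0 10;0 0 0 0;0 0 0 0")

```text
clock: 42.95
tcp_pos: [0.6362, 0.0102, 0.2491]
orientation: [-3.134, -0.207, 0.0]
contact_force: [0.5, 0.3, 0.2]
grip_width: 0.0513
gripper_force: 0.0
```

Run:
```python
from h import *
go(.5537,.1762,.24,7.4)
i,d,P,T,f,c=cam('wrist')
D=np.stack([(P[...,:2]-O)@dx,(P[...,:2]-O)@dy,P[...,2]],-1)
m=(abs(D[...,0]-.078)<.015)&(D[...,1]>.03)&(D[...,1]<.1)&(D[...,2]>.11)&(D[...,2]<.15);print('knob/bar top',D[m].mean(0),D[m].max(0),D[m].min(0),m.sum())
```

```text
yaw now 7.56 turn 0.16 shift [-0.0604 -0.1752  0.0091] tilt [-0.e+00 -4.e-04 -1.e+00]
knob/bar top [0.07606918 0.05042557 0.12867434] [0.08621078 0.06447442 0.13611201] [0.07019965 0.04007182 0.11013201] 804
```

Call:
arm_command(plan="-0.0151 -0.0438 0.002 0;-0.0151 -0.0438 0.002 0;-0.0151 -0.0438 0.002 0;-0.0151 -0.0438 0.003 0;0 0 0 0;0 0 0.04 0;0 0 0.04 0;0 0 0.033 0;0 0 0 0;0 0 0 0")

```text
clock: 44.25
tcp_pos: [0.5553, 0.175, 0.1284]
orientation: [-3.135, -0.199, -0.003]
contact_force: [1.3, 0.1, -0.3]
grip_width: 0.0512
gripper_force: 0.0
```

Call:
arm_command(plan="0 0 0 0;0 0 0 0;0 0 0 0;0 0 0 0", hand=1, grip_force=30)

```text
clock: 44.75
tcp_pos: [0.5551, 0.1762, 0.1285]
orientation: [-3.134, -0.2, -0.004]
contact_force: [-0.3, 1.2, 6.3]
grip_width: 0.0149
gripper_force: 29.4
```

Call:
arm_command(plan="0.0112 0 0 0;0.0111 0 0.0013 0;0.0109 0 0.0026 0;0.0105 0 0.0038 0;0.01 0 0.005 0;0.0093 0 0.0061 0;0.0086 0 0.0072 0;0.0077 0 0.0081 0;0.0067 0 0.0089 0;0.0056 0 0.0096 0;0.0045 0 0.0102 0;0.0033 0 0.0107 0;0.002 0 0.011 0;0 0 0 0;0 0 0 0")

```text
clock: 46.62
tcp_pos: [0.6569, 0.1896, 0.0426]
orientation: [-3.133, -0.2, -0.006]
contact_force: [2.8, 6.2, 0.9]
grip_width: 0.0149
gripper_force: 33.1
```

Call:
arm_command(plan="-0.001 0 0.001 0;0 0 0.001 0;0 0 0.0015 0;0 0 0 0;0 0 0 0")

```text
clock: 47.25
tcp_pos: [0.6572, 0.1897, 0.04]
orientation: [-3.132, -0.199, -0.01]
contact_force: [4.8, 6.6, 1.8]
grip_width: 0.0147
gripper_force: 33.2
```

Call:
arm_command(plan="0 0 0 0;0 0 0 0;0 0 0 0;0 0 -0.03 0;0 0 -0.04 0;0 0 0 0;0 0 0 0", hand=-0.2)

```text
clock: 48.12
tcp_pos: [0.6534, 0.1872, 0.1085]
orientation: [3.135, 0.199, -0.001]
contact_force: [0.4, -0.2, -0.9]
grip_width: 0.0513
gripper_force: 0.0
```

Call:
arm_command(plan="-0.003 0 0 0;0 0 0 0;0 0 0 0;0 0 0 0;0 0 0.03 0;0 0 0.008 0;0 0 0 0;0 0 0 0", hand=1)

```text
clock: 49.12
tcp_pos: [0.6515, 0.1877, 0.0721]
orientation: [-3.135, -0.199, -0.002]
contact_force: [0.7, -0.6, 0.9]
grip_width: 0.0001
gripper_force: 0.0
```

Call:
arm_command(plan="0 0 0.003 0;0 0 0.003 0;0 0 0.002 0;0 0 0.001 0;0 0 0 0;0 0 0 0")

```text
clock: 49.88
tcp_pos: [0.6512, 0.1876, 0.0642]
orientation: [3.135, 0.199, 0.001]
contact_force: [-4.2, -1.8, 13.3]
grip_width: -0.0003
gripper_force: 7.0
```

Call:
arm_command(plan="0 0 -0.03 0;0 0 -0.05 0;0 0 -0.05 0;0 0 -0.05 0;0 0.06 -0.03 0;0 0.06 0 0;0 0 0 0;0 0 0 0")

```text
clock: 50.88
tcp_pos: [0.6652, 0.0725, 0.2698]
orientation: [-3.135, -0.198, 0.001]
contact_force: [-0.3, 0.5, -0.5]
grip_width: -0.0002
gripper_force: 0.0
```

Run:
```python
from h import *
st()
i,d,P,T,f,c=cam('wrist');save('pics/w10.png',i)
D=np.stack([(P[...,:2]-O)@dx,(P[...,:2]-O)@dy,P[...,2]],-1)
for y in np.arange(-.045,.06,.015):
    m=(abs(D[...,0]-.078)<.004)&(abs(D[...,1]-y)<.004);print(y.round(3),np.nanmedian(D[m][:,2]).round(4),m.sum())
m=(abs(D[...,0])<.02)&(abs(D[...,1])<.02)&(D[...,2]>.085);print('post',D[m].mean(0))
for x in np.arange(-.142,-.08,.007):
    s=(abs(D[...,0]-x)<.0035)&(D[...,1]>.025)&(D[...,1]<.033)
    if s.sum():print('catch',x.round(3),np.nanpercentile(D[s][:,2],80).round(4))
```

```text
dock -0.0389 -0.0374 0.2698 F 0.5 0.2 -0.5 [ 0.05 -0.05  0.02] 50.875
-0.045 0.034 146
-0.03 0.0337 67
-0.015 0.0337 69
0.0 0.0337 57
0.015 0.034 51
0.03 0.0332 72
0.045 0.0333 68
post [ 0.00059347 -0.00267077  0.09215937]
catch -0.142 0.039
catch -0.135 0.0411
catch -0.128 0.0355
catch -0.121 0.0315
catch -0.114 0.0276
catch -0.107 0.024
catch -0.1 0.0206
catch -0.093 0.0198
catch -0.086 0.0089
```

View pics/w10.png

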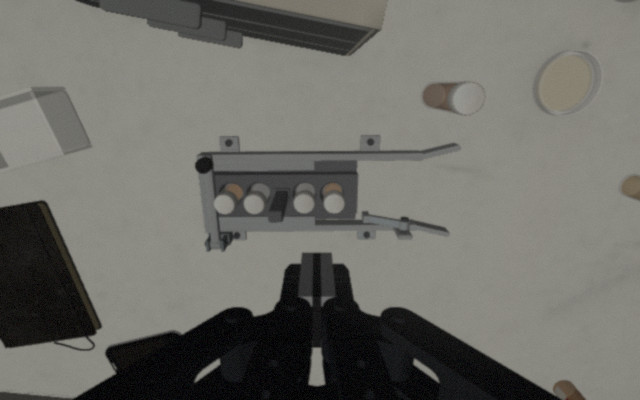

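Run:
```python
from h import *
for n in('w1.npz','w2.npz'):
    P=np.load(n)['P'];D=np.stack([(P[...,:2]-O)@dx,(P[...,:2]-O)@dy,P[...,2]],-1)
    for x in np.arange(-.142,-.08,.007):
        s=(abs(D[...,0]-x)<.0035)&(D[...,1]>.025)&(D[...,1]<.033)
        if s.sum():print(n,x.round(3),np.nanpercentile(D[s][:,2],80).round(4))
```

```text
w1.npz -0.142 0.3693
w1.npz -0.135 0.3667
w1.npz -0.128 0.3654
w1.npz -0.121 0.3489
w1.npz -0.114 0.3452
w1.npz -0.107 0.332
w1.npz -0.1 0.3285
w1.npz -0.093 0.3678
w1.npz -0.086 0.3682
w2.npz -0.142 0.0392
w2.npz -0.135 0.0412
w2.npz -0.128 0.0353
w2.npz -0.121 0.0322
w2.npz -0.114 0.0286
w2.npz -0.107 0.0242
w2.npz -0.1 0.0206
w2.npz -0.093 0.0202
w2.npz -0.086 -0.0003
```

The catch profile matches the one I measured before the carrier went in, so the catch is down.

```bash
python3 -c "
from bench import ticket;print(ticket.hand_in())"
```

```text
the job is handed in; nothing more can be done
None
```

The job is handed in, though the hand-in returned no verdict: all four small vials are upright in the carrier, the carrier is home against the end stop, the catch is down behind it, the clamp bar is level across it, and the robot is clear.

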